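# Make up two pottery-painting kits on their silhouette boards

### The job

Make up the two painting kits for the next class. On the big board goes the egg-cup kit: the egg cup, the paint bottle and the brush; on the small board goes the tile kit: the small tile and the eraser. Set each thing centred on its own dark silhouette, the cup and the bottle upright and the flat things lined up with their silhouettes (either way round), and leave the large tile, the mug and the dish where they are.

Things in the scene. Friction and masses are not known exactly. Their poses are not given: they have to be found in the camera images.
- egg_cup_centre (a point): Loose, white unglazed pottery egg cup, standing: 47 mm across the bowl, 49 mm high, narrow waist, round foot. Pinch it from above across the bowl, 32 to 42 mm above its foot; its point is its centre, half-way up, on its upright axis (z).
- paint_bottle_centre (a point): Loose, the only small paint bottle, standing: round body 33 mm in diameter to 54 mm above its foot, where the narrower white screw cap begins; 69 mm high in all. Grasp it round the body, below the cap; its point is its centre, half-way up, on its upright axis (z).
- brush_centre (a point): Loose, round paint brush with a red wooden handle and pale bristles, lying flat: 159 mm long along its y, at most 14 mm wide and 15 mm high; it can be gripped across its x at its middle; its point is its centre, half-way up and half-way along.
- small_tile_centre (a point): Loose, the smaller of the two flat pottery tiles with coloured stripes: 46 mm along its x, 58 mm along its y, 8 mm thick, z up; it lies flat, grasp it across x; its point is its centre, half-way up.
- eraser_centre (a point): Loose, rectangular white eraser in a blue card sleeve: 21 mm along its x, 40 mm along its y, 13 mm high, z up; it lies flat, grasp it across x; its point is its centre, half-way up.
- big_board: Kit board, fixed: flat light wooden board 160 mm along its x by 200 mm along its y, 10 mm thick, with three dark silhouettes painted flush on its top and no rims. Origin: centre of its underside; z up. Silhouettes, centres in the board's frame (x, y): brush, a strip 20 x 170 mm lying along the board's y, at (-50, 0) mm; egg cup, the larger disc, 56 mm in diameter, at (30, 56) mm; paint bottle, the smaller disc, 42 mm in diameter, at (30, -60) mm.
- small_board: Kit board, fixed: flat light wooden board 100 mm along its x by 190 mm along its y, 10 mm thick, with two dark silhouettes painted flush on its top and no rims. Origin: centre of its underside; z up. Silhouettes, centres in the board's frame (x, y): small tile, the larger rectangle, 54 x 66 mm with its long side along the board's y, at (0, 43) mm; eraser, the smaller rectangle, 29 x 48 mm with its long side along the board's y, at (0, -54) mm.
- large_tile_centre (a point): The larger of the two flat striped tiles, 62 mm along its x, 82 mm along its y, 10 mm thick, in no kit; loose; leave it where it is. Its point is its centre.
- mug_centre (a point): White pottery mug, 77 mm wide, 79 mm high, with a handle, in no kit; loose; leave it where it is. Its point lies near its middle, half-way up.
- dish_centre (a point): Small round white pottery dish, 96 mm in diameter, 31 mm high, in no kit; loose; leave it where it is. Its point is its centre, half-way up.

How it is judged:
At the end, for the whole second after the job is handed in: Cup, bottle and brush rest on the big board, small tile and eraser on the small one, each within 12 mm in board x and y and 4 mm in height of its place on its silhouette, within 0.15 rad of upright or flat; brush, tile and eraser within 0.25 rad of their silhouettes' long side; all at rest (x of egg_cup_centre in the frame of big_board between 0.018 and 0.042 m and y of egg_cup_centre in the frame of big_board between 0.044 and 0.068 m and z of egg_cup_centre in the frame of big_board between 0.0305 and 0.0385 m and angle between each of egg_cup_centre, paint_bottle_centre, brush_centre, small_tile_centre, eraser_centre's own z axis and vertical below 0.15 rad and linear speed of each of egg_cup, paint_bottle, brush, small_tile, eraser below 0.02 m/s and x of paint_bottle_centre in the frame of big_board between 0.018 and 0.042 m and y of paint_bottle_centre in the frame of big_board between -0.072 and -0.048 m and z of paint_bottle_centre in the frame of big_board between 0.0405 and 0.0485 m and x of brush_centre in the frame of big_board between -0.062 and -0.038 m and y of brush_centre in the frame of big_board between -0.012 and 0.012 m and z of brush_centre in the frame of big_board between 0.0135 and 0.0215 m and angle between the y axis of brush_centre and the y axis of big_board, either way round below 0.25 rad and x of small_tile_centre in the frame of small_board between -0.012 and 0.012 m and y of small_tile_centre in the frame of small_board between 0.031 and 0.055 m and z of small_tile_centre in the frame of small_board between 0.01 and 0.018 m and angle between the y axis of each of small_tile_centre, eraser_centre and the y axis of small_board, either way round below 0.25 rad and x of eraser_centre in the frame of small_board between -0.012 and 0.012 m and y of eraser_centre in the frame of small_board between -0.066 and -0.042 m and z of eraser_centre in the frame of small_board between 0.0125 and 0.0205 m); the robot touches nothing.
It fails at once if the large tile is pushed more than 15 mm from where it stood (distance of large_tile_centre from where it was at the start of the episode above 0.015 m).
It fails at once if the mug is pushed more than 15 mm from where it stood (distance of mug_centre from where it was at the start of the episode above 0.015 m).
It fails at once if the dish is pushed more than 15 mm from where it stood (distance of dish_centre from where it was at the start of the episode above 0.015 m).
It also fails if it takes over 128 s, if anything falls off the work surface, if the arm or the gripper's body presses on something with over 40 N, if the wrist force passes 120 N, or if a joint passes its speed limit or range.

### The arm

A 6-joint arm with a two-finger parallel gripper is mounted at the origin on the work surface; the furniture and walls round the work are solid. World frame = base frame: x ahead of the robot, y to its left, z up, the work surface at z = 0. Lengths are in m, angles in rad, forces in N, time in s.
With the tool pointing down it reaches from about 0.325 to 0.925 m from the base axis. Payload 3.1 kg.
Tool frame: the origin (TCP) lies at the very end of the fingers, on their centre line; the grasp point (between the pads) lies ctrl.grasp_offset behind it (ctrl.grasp_offset is the distance from the TCP to the grasp point, in m); z points along the fingers, y is the direction in which the jaws open and shut (so a half turn about z gives the same grasp; the last joint's range is limited). The gripper opens to 85 mm and grips with 20 to 120 N. Pads are 22 mm wide; open, the fingers measure 114 mm over their backs; the gripper's body (76 mm by 85 mm) begins 54 mm behind the grasp point. The pads swing forward as they close: fully open they stand 13 mm farther back than shut.
Start: joints at [-1.301, 0.217, 1.613, -0, 1.311, -0.112], TCP at [0.233, -0.58, 0.231] pointing down, gripper open.
Joint ranges: [-2.75, 2.75], [-0.78, 2.1], [0.31, 2.55], [-1.13, 4.27], [0.13, 2.63], [-2.58, 2.58]. Speed limits (rad/s): [2.79, 2.79, 3.14, 3.14, 3.14, 3.14].

### API

Orientations are given as a unit quaternion [x, y, z, w].
In Python, from workcell import ctrl, viewer gives the robot as it stands.
- The arm moves only by the tool jog_arm, never from a script. Its argument "series" is one flat list of numbers, 7 for each row, row after row: the shift along the world's x, y, z in cm, then the turn, a rotation vector about the world's x, y, z in degrees, then the closure in counts, from 0 (fully open) to 255 (shut). A call has exactly 8 rows; each row shifts and turns the pose as measured when the row begins; what a row does not reach is not made up. A row lasts 1/12 s, in which the tool goes at most 41.7 mm and 7.16 degrees, less where a joint would pass 70% of its speed; a pose out of reach is approached as far as the arm can. A call with a gripper value outside its range is refused whole. The fingers move at their own pace and stop on an object; "grip_force" is the grip in N (left out, the last holds). Time passes only in rows, so rows that do not move let the fingers close, or fill a call up. It gives the time, the measured TCP pose, the force and the opening at its end, in the units of the state.
- ctrl.get_state(): the state, without advancing time (a new reading comes with each control period).
- viewer.grab_frame(name): name is "scene" or "top"; returns (picture, depth): 480x640x3 uint8, red, green, blue; 480x640 float32, m along the optical axis (not along the pixel's ray), 0 where there is no reading.
- viewer.camera_model(name): a dict with "K" (3x3 intrinsics, pixels), "dist" ([k1, k2, p1, p2, k3] as OpenCV has them; the pictures are not rectified), "world_to_cam" (4x4, takes a point from world to camera coordinates). Camera axes: x right, y up, looking along -z (the intrinsics and any distortion apply to the point x, -y, -z); pixel columns grow to the right and rows downward; lengths in m; the calibration is good to about 2 mm. A picture is of the moment at which its call begins. camera_model takes no time and is no camera call.
- ctrl.sign_off(): hands the job in, once; it reports no verdict.
Trained networks look in the newest picture that a camera, given by its name, has taken for a name from the list of things; names that differ only in an ending like _2 or _b are one class to them, and where a whole thing is asked for, a point or a joint stands for the part that bears it (a point fixed in the world has none). Each returns a list of dicts, best first, with "score" (0 to 1); they miss things now and then, are a little off and sometimes report something else, mostly with a low value. They report only what shows in the picture. A call takes as long as a camera call.
- viewer.find_in(query, camera): "xyz" ([x, y, z] in m, in the coordinates of the camera as it stood for that picture, good to about 4 mm: the middle of the surface that is visible of it).
The state is a dict: "clock": time; "joint_positions": joint angles; "qvel": joint speeds; "tau": joint torques, N m; "position": TCP position; "tool_rot": TCP orientation; "ft_force": force on the tool from outside, world axes, zero at the start; "moment": the same for the moment, N m; "gripper_width": finger opening in m.
Only numpy, scipy, OpenCV 4.12 (cv2) and the standard library are available. Lean on these libraries where they do the work, as an engineer would, in place of code of your own. Each camera call takes 0.05 s, during which the arm holds its last target. There are 200 camera calls.

## Working session

There is one attempt and no reset: what is moved stays moved. The work goes in short steps, Python scripts to look and compute and a tool call to move; the robot and the scene stay as the last step left them, time stands still between calls to the robot, and variables do not carry over. Pictures are saved under pics/ and viewed, about 12 in all and at most 16, crops included, and the job is handed in when it is done.

Besides the shell and the picture viewer there is one more tool, called by a JSON object that holds its "fn" and its "kwargs". jog_arm: Moves the arm, as the interface text tells. Its arguments: {"type":"object","properties":{"series":{"type":"array"},"grip_force":{"type":"number"}},"required":["series"]}

```bash
mkdir -p pics; ls; python3 - <<'E'
from workcell import ctrl, viewer
import cv2,numpy as np
for n in("scene","top"):
    p,d=viewer.grab_frame(n); cv2.imwrite(f"pics/{n}0.png",p[:,:,::-1]); np.savez(f"pics/{n}0.npz",p=p,d=d)
    m=viewer.camera_model(n); print(n,m)
print(ctrl.grasp_offset,ctrl.get_state())
E
```

```text
pics
scene {'K': array([[456.60857223,   0.        , 324.83689746],
       [  0.        , 456.60857223, 232.15186866],
       [  0.        ,   0.        ,   1.        ]]), 'dist': array([-0.04895248,  0.        ,  0.        ,  0.        ,  0.        ]), 'world_to_cam': array([[-0.75745412, -0.65285618,  0.00648537,  0.44149175],
       [ 0.41590977, -0.47484051,  0.77559368, -0.29081174],
       [-0.50327161,  0.59017396,  0.63119916, -0.77668412],
       [ 0.        ,  0.        ,  0.        ,  1.        ]])}
top {'K': array([[582.85467927,   0.        , 326.38745278],
       [  0.        , 582.85467927, 237.70494413],
       [  0.        ,   0.        ,   1.        ]]), 'dist': array([-0.19095706,  0.        ,  0.        ,  0.        ,  0.        ]), 'world_to_cam': array([[ 1.23853390e-03, -9.99840292e-01,  1.78285092e-02,
        -9.21278942e-03],
       [ 9.93405430e-01,  3.27417414e-03,  1.14607728e-01,
        -5.96777258e-01],
       [-1.14647798e-01,  1.75689923e-02,  9.93250831e-01,
        -1.36611873e+00],
       [ 0.00000000e+00,  0.00000000e+00,  0.00000000e+00,
         1.00000000e+00]])}
0.0187 {'clock': 0.1, 'joint_positions': array([-1.30118732e+00,  2.17722705e-01,  1.61480371e+00,  7.85328939e-06,
        1.31129526e+00, -1.12240756e-01]), 'qvel': array([ 0.00015666, -0.00361056, -0.0035693 ,  0.00093348,  0.00100718,
       -0.00112775]), 'tau': array([-3.32096624e-04, -3.98072612e+01, -3.04970098e+01, -1.00136417e-04,
        4.19511023e-03,  1.82399930e-05]), 'position': array([ 0.23269743, -0.57926147,  0.23005587]), 'tool_rot': array([ 9.81828725e-01,  1.89765940e-01, -8.38216577e-05, -1.11136225e-03]), 'ft_force': array([-0.44615899,  0.23895546,  0.00958257]), 'moment': array([ 0.03047526, -0.02750148,  0.08373478]), 'gripper_width': 0.08521259554529473}
```

View pics/top0.png

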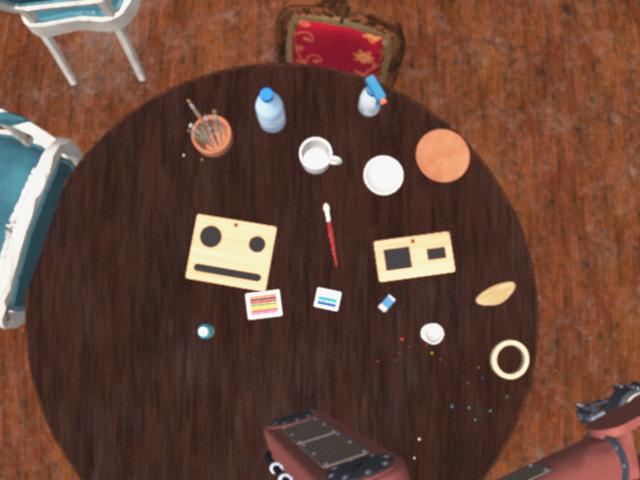

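View pics/scene0.png

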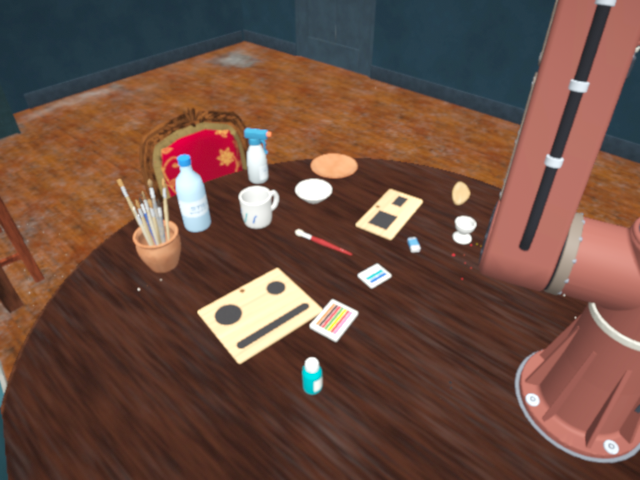

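The top view shows the big board (230,252), small board (414,257), brush (330,235), small tile (327,299), eraser (387,303), egg cup (432,333), bottle (205,331), large tile (264,304), mug (316,155) and dish (384,175). The scene view shows the same layout. Next I'll measure from both cameras.

```bash
cat > h.py <<'E'
import cv2,numpy as np
from workcell import ctrl,viewer
def rays(n,uv):
    m=viewer.camera_model(n); T=m["world_to_cam"]; R=T[:3,:3]
    q=cv2.undistortPoints(np.float64(uv).reshape(-1,1,2),m["K"],m["dist"]).reshape(-1,2)
    d=np.c_[q[:,0],-q[:,1],-np.ones(len(q))]@R
    return -R.T@T[:3,3],d
def plane(n,uv,z):
    c,d=rays(n,uv); return c+d*((z-c[2])/d[:,2])[:,None]
def depth(n,uv,D):
    c,d=rays(n,uv); return c+d*np.ravel(D)[:,None]
def cloud(n,D):
    v,u=np.mgrid[:480,:640]; return depth(n,np.c_[u.ravel(),v.ravel()],D).reshape(480,640,3)
def rect(n,cnt,z):
    P=plane(n,cnt.reshape(-1,2),z)[:,:2]; (c,s,a)=cv2.minAreaRect((P*1000).astype(np.float32))
    if s[0]>s[1]: s=s[::-1]; a+=90   # a: direction of short side (deg)
    return np.round(c,1),np.round(s,1),round((a+90)%180-90,1)
E
python3 - <<'E'
from h import *
a=np.load("pics/top0.npz");p,D=a["p"],a["d"];W=cloud("top",D)
b=np.load("pics/scene0.npz");S=cloud("scene",b["d"]);Sp=b["p"]
big=cv2.resize(p,None,fx=1,fy=1)
m=(p.max(2)>105).astype(np.uint8)
seeds=dict(big=((220,232),.01),small=((400,240),.01),brush=((331,240),.0075),tile=((320,292),.008),eraser=((391,298),.013),cup=((432,330),.049),bottle=((205,331),.069),large=((251,298),.01),mug=((325,140),.079),dish=((384,175),.031))
n,L,st,ce=cv2.connectedComponentsWithStats(m)
for k,((u,v),z) in seeds.items():
    l=L[v-4:v+5,u-4:u+5]; l=l[l>0]
    if not len(l): print(k,"none");continue
    l=np.bincount(l).argmax(); M=(L==l).astype(np.uint8)
    c=max(cv2.findContours(M,cv2.RETR_EXTERNAL,cv2.CHAIN_APPROX_NONE)[0],key=len)
    w=W[(M>0)&(D>0)]; ctr=w[:,:2].mean(0); r=np.linalg.norm(S[:,:,:2]-ctr,axis=2)<(.012 if k not in('big','small') else .08)
    s=S[r&(S[:,:,2]>.003)&(S[:,:,2]<.15)]
    print(k,st[l][4],rect("top",c,z),"topz",np.round(np.percentile(w[:,2],[10,50,95])*1000,1),"scene n",len(s), np.round(np.percentile(s[:,2],[10,50,98])*1000,1) if len(s) else '')
# silhouettes
g=p.max(2)
for k,(u0,u1,v0,v1) in dict(big=(190,272,216,286),small=(378,452,236,276)).items():
    dk=((g<120)).astype(np.uint8); 
    n,l2,s2,c2=cv2.connectedComponentsWithStats(dk)
    for i in range(1,n):
        if u0<c2[i][0]<u1 and v0<c2[i][1]<v1 and 60<s2[i][4]<2000:
            c=max(cv2.findContours((l2==i).astype(np.uint8),0,1)[0],key=len)
            print(k,s2[i][4],rect("top",c,.01),np.round(plane("top",[c2[i]],.01)*1000,1))
for q in("egg_cup_centre","paint_bottle_centre","brush_centre","small_tile_centre","eraser_centre"):
  for cn in("top","scene"):
    T=np.linalg.inv(viewer.camera_model(cn)["world_to_cam"])
    for r in viewer.find_in(q,cn)[:1]: print(q,cn,round(r["score"],2),np.round((T[:3,:3]@r["xyz"]+T[:3,3])*1000))
E
```

```text
big 5850 (array([524.4, 208.5]), array([237.4, 253.4]), -9.4) topz [ 4.1  9.5 14.6] scene n 3565 [ 7.8  9.7 12.6]
small 2804 (array([ 554.6, -223.8]), array([106.2, 196.2]), 7.8) topz [ 3.6  9.8 15.1] scene n 1343 [ 8.   9.8 12.6]
brush 343 (array([609.3, -16.4]), array([ 18.2, 160.3]), -81.3) topz [-1.6  7.4 15.1] scene n 41 [ 5.1  8.9 12.2]
tile 570 (array([450.8, -10.5]), array([52.3, 65. ]), -12.0) topz [-0.6  6.3 12.1] scene n 64 [5.4 6.9 8.9]
eraser 193 (array([ 440.6, -154. ]), array([25.1, 46.1]), 48.3) topz [ 0.5 11.2 16.4] scene n 54 [10.  12.1 14.8]
cup 454 (array([ 366.5, -258.1]), array([52. , 57.8]), -0.4) topz [-0.7 24.2 50.4] scene n 24 [11.3 16.5 33.1]
bottle 192 (array([373.7, 274.5]), array([32.5, 37.7]), 0.7) topz [ 4.5 49.1 71. ] scene n 186 [51.2 66.6 70. ]
large 5850 (array([524.4, 208.5]), array([237.4, 253.4]), -9.4) topz [ 4.1  9.5 14.6] scene n 79 [ 8.5 10.2 12.4]
mug 1140 (array([793.2,  15. ]), array([91.7, 91.7]), -63.8) topz [-0.  22.  80.1] scene n 0 
dish 1358 (array([ 752.9, -146.9]), array([ 98.9, 100.9]), 89.5) topz [-0.1 12.4 32.2] scene n 29 [3.1
[... 168 characters left out ...]
0. ]]
big 368 (array([514.8, 234.2]), array([ 13.9, 160.4]), -9.4) [[514.7 233.9  10. ]]
small 459 (array([ 549.7, -182.1]), array([47.2, 58.7]), 7.7) [[ 549.5 -182.    10. ]]
small 148 (array([ 562.6, -278.4]), array([22.3, 40.5]), 8.1) [[ 562.7 -278.4   10. ]]
egg_cup_centre top 0.62 [440. 146.  10.]
egg_cup_centre scene 0.95 [ 364. -253.   36.]
paint_bottle_centre top 0.46 [373. 279.  48.]
paint_bottle_centre scene 0.63 [364. 288.  38.]
brush_centre top 0.75 [617. -18.   9.]
brush_centre scene 0.65 [613. -12.   8.]
small_tile_centre top 0.92 [452. -12.   7.]
small_tile_centre scene 0.93 [444.  -8.   6.]
eraser_centre top 0.7 [ 442. -156.   12.]
eraser_centre scene 0.48 [ 435. -146.   15.]
```

```bash
cat > fit.py <<'E'
from h import *
from scipy.optimize import minimize
def proj(n,P):
    m=viewer.camera_model(n);q=(m["world_to_cam"]@np.c_[P,np.ones(len(P))].T).T[:,:3]*[1,-1,-1]
    return cv2.projectPoints(q,np.zeros(3),np.zeros(3),m["K"],m["dist"])[0].reshape(-1,2)
t=np.linspace(0,2*np.pi,40)
SH=dict(cup=[(.049,.0225),(.04,.0235),(.001,.017)],bottle=[(.001,.0165),(.054,.0165),(.069,.012)])
def render(n,k,x,y,z0,s=8):
    M=np.zeros((480,640),np.uint8); hull=[]
    for z,r in SH[k]: hull.append(proj(n,np.c_[x+r*np.cos(t),y+r*np.sin(t),0*t+z+z0]))
    for a,b in (zip(hull[:-1],hull[1:]) if k=="bottle" else [(hull[0],hull[1]),(hull[2],hull[2])]):
        cv2.fillConvexPoly(M,cv2.convexHull(np.float32(np.r_[a,b])).astype(int),1) if s==0 else cv2.fillConvexPoly(M,np.int32(np.round(cv2.convexHull(np.float32(np.r_[a,b]))*16)),1,shift=4)
    return M
def fit(n,k,p,x,y,z0=0,thr=None):
    u,v=proj(n,[[x,y,z0+.03]])[0].astype(int);h=p.astype(int)
    m=((h.max(2)>95)&((h.max(2)-h[:,:,0]>-60))).astype(np.uint8)
    if k=="cup": m&=((h.max(2)-h.min(2))<70).astype(np.uint8)
    w=np.zeros_like(m);w[v-32:v+33,u-30:u+31]=1;m&=w
    _,L,st,_=cv2.connectedComponentsWithStats(m);l=1+np.argmax(st[1:,4]);m=(L==l)
    f=lambda q:1-(lambda r:(r&m).sum()/(r|m).sum())(render(n,k,q[0],q[1],z0)>0)
    g=min(((f((x+a,y+b)),x+a,y+b) for a in np.arange(-.015,.016,.003) for b in np.arange(-.015,.016,.003)))
    r=minimize(f,g[1:],method="Nelder-Mead",options=dict(initial_simplex=[g[1:],(g[1]+.003,g[2]),(g[1],g[2]+.003)]))
    return np.round(r.x*1000,1),round(1-r.fun,2),m.sum()
E
python3 - <<'E'
from fit import *
for n in("top","scene"):
    p=np.load(f"pics/{n}0.npz")["p"]
    for k,x,y in(("cup",.364,-.256),("bottle",.372,.279)): print(n,k,fit(n,k,p,x,y))
    # flat things & silhouettes by bright/dark blobs in scene
p=np.load("pics/scene0.npz")["p"];g=p.max(2)
for nm,M,z,pt in(("brush",g>105,.0075,(.610,-.016)),("tile",g>105,.008,(.4508,-.0105)),("eraser",g>105,.013,(.4406,-.154)),("s_cup",g<110,.01,(.6028,.2768)),("s_bot",g<110,.01,(.5845,.1624)),("s_brush",g<110,.01,(.5147,.2339)),("s_tile",g<110,.01,(.5495,-.182)),("s_er",g<110,.01,(.5626,-.2784))):
    u,v=proj("scene",[[*pt,z]])[0].astype(int); n,L,st,_=cv2.connectedComponentsWithStats(M.astype(np.uint8))
    l=L[v-4:v+5,u-4:u+5];l=l[l>0]
    if len(l):
        l=np.bincount(l).argmax();c=max(cv2.findContours((L==l).astype(np.uint8),0,1)[0],key=len);print(nm,st[l][4],rect("scene",c,z))
    else: print(nm,"none")
E
```

```text
top cup (array([ 368.2, -260.1]), np.float64(0.75), np.int64(460))
top bottle (array([371.6, 283.5]), np.float64(0.89), np.int64(204))
scene cup (array([ 364., -256.]), np.float64(0.66), np.int64(588))
scene bottle (array([370.4, 280.8]), np.float64(0.95), np.int64(690))
brush 388 (array([608.3, -16.3]), array([ 28.9, 164.2]), -84.0)
tile 562 (array([447.7,  -8.8]), array([57.1, 69.3]), -11.5)
eraser 179 (array([ 436.3, -150.6]), array([27.7, 58.3]), 45.2)
s_cup 345 (array([600.9, 276.4]), array([44.2, 47.8]), -48.7)
s_bot 135 (array([583.3, 160.1]), array([29.4, 32.1]), -48.8)
s_brush 389 (array([513. , 233.2]), array([ 12.1, 161.6]), -9.3)
s_tile 219 (array([ 547.9, -184. ]), array([42.9, 52.4]), 6.7)
s_er 49 (array([ 562.1, -280.5]), array([17.5, 31.6]), 5.9)
```

{"fn": "jog_arm", "kwargs": {"series": [2,4,0,0,0,0,60,2,4,0,0,0,0,60,2,4,0,0,0,0,60,2,4,0,0,0,0,60,0,0,0,0,0,0,60,0,0,0,0,0,0,60,0,0,0,0,0,0,60,0,0,0,0,0,0,60], "grip_force": 40}}

```text
clock: 1.27
position: [0.3095, -0.4245, 0.2311]
tool_rot: [0.982, 0.188, 0.0, 0.001]
ft_force: [-0.2, -0.1, -0.7]
gripper_width: 0.0656
```

```bash
python3 - <<'E'
from fit import *
o=[]
for n,x,y in(("top",.366,-.258),("scene",.366,-.258)):
    p=np.load(f"pics/{n}0.npz")["p"][:,:,::-1].copy();u,v=proj(n,[[x,y,.025]])[0].astype(int)
    c=cv2.resize(p[v-25:v+25,u-25:u+25],(400,400),interpolation=cv2.INTER_CUBIC)
    for z,r in((.049,.0235),(0,.017)):
        q=proj(n,np.c_[x+r*np.cos(t),y+r*np.sin(t),0*t+z]); cv2.polylines(c,[np.int32((q-[u-25,v-25]+.5)*8)],True,(0,0,255) if z else (0,255,0),1)
    o.append(c)
cv2.imwrite("pics/cup1.png",np.hstack(o))
E
```

```text
(no output)
```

View pics/cup1.png

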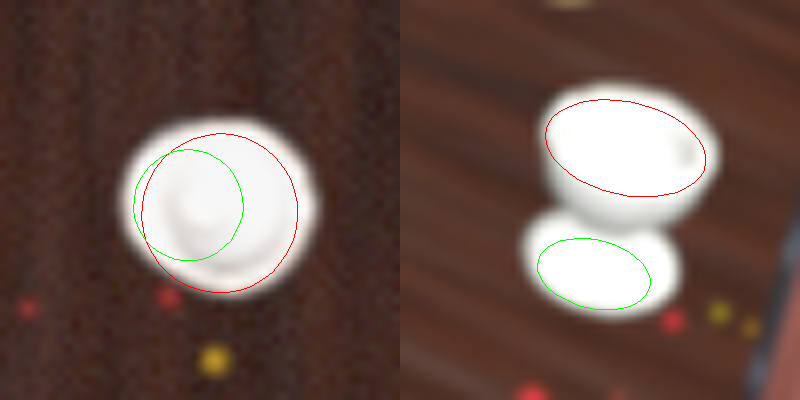

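The crop shows my guess about 2 mm off, and both views agree on the cup at about (366.5, -259.5) mm.

{"fn": "jog_arm", "kwargs": {"series": [1.16,3.36,-2,0,0,0,40,1.16,3.36,-2,0,0,0,40,1.16,3.36,-2,0,0,0,40,1.16,3.36,-2,0,0,0,40,1.16,3.36,-2,0,0,0,40,0,0,-2,0,0,0,40,0,0,0,0,0,0,40,0,0,0,0,0,0,40]}}

```text
clock: 1.93
position: [0.3678, -0.2649, 0.1124]
tool_rot: [0.984, 0.179, 0.001, 0.009]
ft_force: [0.6, 0.6, 0.7]
gripper_width: 0.0719
```

{"fn": "jog_arm", "kwargs": {"series": [-0.13,0.54,-1,1.0,0.2,0,40,0,0,-2.2,0,0,0,40,0,0,-2.2,0,0,0,40,0,0,-2.2,0,0,0,40,0,0,-2.0,0,0,0,40,0,0,-0.5,0,0,0,40,0,0,0,0,0,0,40,0,0,0,0,0,0,40]}}

```text
clock: 2.6
position: [0.3714, -0.2756, 0.0163]
tool_rot: [0.985, 0.171, 0.007, 0.007]
ft_force: [-0.6, 1.7, 0.9]
gripper_width: 0.0716
```

{"fn": "jog_arm", "kwargs": {"series": [0,0,0,0,0,0,140,0,0,0,0,0,0,140,0,0,0,0,0,0,140,0,0,0,0,0,0,140,0,0,0,0,0,0,140,0,0,0,0,0,0,140,0,0,0,0,0,0,140,0,0,0,0,0,0,140], "grip_force": 30}}

```text
clock: 3.27
position: [0.3755, -0.2808, 0.0227]
tool_rot: [0.985, 0.171, 0.011, 0.012]
ft_force: [0.6, 0.3, -0.2]
gripper_width: 0.0439
```

```bash
cat >> h.py <<'E'
def shot(name,views,s=6,r=33):
    o=[]
    for n,P in views:
        p,d=viewer.grab_frame(n); m=viewer.camera_model(n);q=m["world_to_cam"]@np.r_[P,1]
        u,v=cv2.projectPoints(q[:3]*[1,-1,-1],np.zeros(3),np.zeros(3),m["K"],m["dist"])[0].ravel().astype(int)
        o.append(cv2.resize(p[max(v-r,0):v+r,max(u-r,0):u+r,::-1],(390,390),interpolation=cv2.INTER_CUBIC))
    cv2.imwrite(f"pics/{name}.png",np.hstack(o))
E
python3 - <<'E'
from h import *
shot("g1",[("top",(.37,-.265,.03)),("scene",(.37,-.265,.04))])
s=ctrl.get_state();print(s["position"],s["joint_positions"],s["qvel"])
E
```

```text
[ 0.37541477 -0.28071221  0.0225683 ] [-0.79426781  0.16933867  2.12565715  0.0048623   0.81478044  0.42963295] [-4.56418569e-04  1.35446272e-03  1.79885386e-04  1.61646647e-03
  2.55937406e-03 -9.75350084e-05]
```

View pics/g1.png

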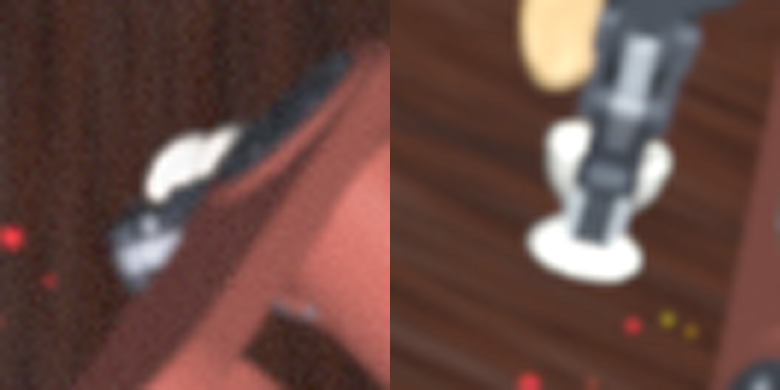

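The crops show the cup held between the fingers, but the hand drifted during closing. I'll lift it and test for drift.

{"fn": "jog_arm", "kwargs": {"series": [0,0,1,0,0,0,140,0,0,2,0,0,0,140,0,0,2,0,0,0,140,0,0,2,0,0,0,140,0,0,2,0,0,0,140,0,0,2,0,0,0,140,0,0,0,0,0,0,140,0,0,0,0,0,0,140]}}

```text
clock: 4.03
position: [0.3729, -0.2779, 0.1389]
tool_rot: [0.985, 0.171, 0.009, 0.01]
ft_force: [0.0, -0.0, -1.5]
gripper_width: 0.0441
```

{"fn": "jog_arm", "kwargs": {"series": [0,0,0,0,0,0,140,0,0,0,0,0,0,140,0,0,0,0,0,0,140,0,0,0,0,0,0,140,0,0,0,0,0,0,140,0,0,0,0,0,0,140,0,0,0,0,0,0,140,0,0,0,0,0,0,140]}}

```text
clock: 4.7
position: [0.3697, -0.2747, 0.1328]
tool_rot: [0.985, 0.171, 0.006, 0.005]
ft_force: [1.3, -0.2, -0.5]
gripper_width: 0.0438
```

```bash
python3 - <<'E'
from h import *
shot("g2",[("top",(.375,-.28,.14)),("scene",(.375,-.28,.12))])
s=ctrl.get_state();print(s["position"],s["tool_rot"],s["gripper_width"])
E
```

```text
[ 0.36976122 -0.27477781  0.13297403] [0.9852166  0.17112193 0.00592392 0.00551813] 0.04398380356389607
```

View pics/g2.png

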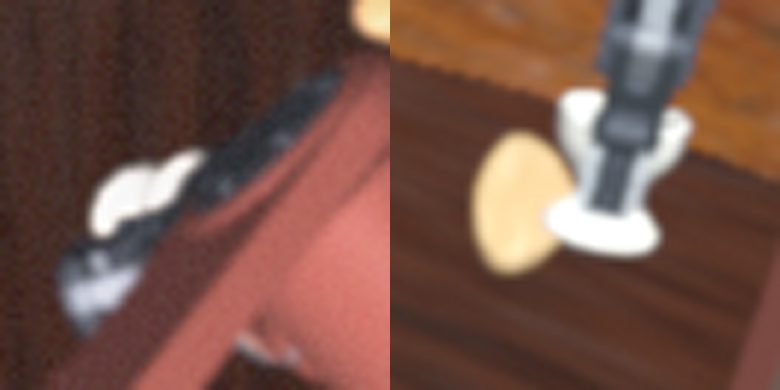

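The cup is held securely, but about 8 mm off the pads' centre line. Zero rows creep a few mm back along the last motion. I'll carry it to the board now.

{"fn": "jog_arm", "kwargs": {"series": [1.4,3.5,0,0.5,0.8,0,140,1.4,3.5,0,0,0,0,140,1.4,3.5,0,0,0,0,140,1.4,3.5,0,0,0,0,140,1.4,3.5,0,0,0,0,140,1.4,3.5,0,0,0,0,140,1.4,3.5,0,0,0,0,140,1.4,3.5,0,0,0,0,140]}}

```text
clock: 5.47
position: [0.4852, 0.0076, 0.1365]
tool_rot: [0.987, 0.162, 0.003, 0.004]
ft_force: [0.6, -0.1, -0.2]
gripper_width: 0.0436
```

{"fn": "jog_arm", "kwargs": {"series": [1.4,3.5,0,0,0,0,140,1.4,3.5,0,0,0,0,140,1.4,3.5,0,0,0,0,140,1.4,3.5,0,0,0,0,140,1.4,3.5,0,0,0,0,140,1.4,3.5,0,0,0,0,140,0,0,0,0,0,0,140,0,0,0,0,0,0,140]}}

```text
clock: 6.13
position: [0.575, 0.2381, 0.1379]
tool_rot: [0.986, 0.167, 0.007, 0.004]
ft_force: [-0.6, 0.5, -1.0]
gripper_width: 0.0438
```

```bash
cat >> h.py <<'E'
def tilt():
    "turn (deg, world x y) that sets the tool upright, and the jaw angle"
    x,y,z,w=ctrl.get_state()["tool_rot"]; return np.round(np.degrees([-2*(z*y-w*x),2*(z*x+w*y)]),2),round(np.degrees(2*np.arctan2(y,x))-90,1)
E
python3 -c "
from h import *
s=ctrl.get_state();print(s['position'],s['tool_rot'],tilt(),s['joint_positions'])"
```

```text
[0.57499277 0.23811714 0.13793453] [0.98589112 0.16720951 0.00688518 0.00350364] (array([0.26, 0.84]), np.float64(-70.7)) [ 0.28411663  0.29585744  1.70173335 -0.00945438  1.13115281  1.52287453]
```

{"fn": "jog_arm", "kwargs": {"series": [1.0,1.8,-0.5,0.3,0.8,0,140,1.0,1.8,-1.5,0,0,0,140,0,0,-1.5,0,0,0,140,0,0,-1.5,0,0,0,140,0,0,-1.5,0,0,0,140,0,0,-1.0,0,0,0,140,0,0,0,0,0,0,140,0,0,0,0,0,0,140]}}

```text
clock: 6.8
position: [0.5954, 0.2698, 0.061]
tool_rot: [0.986, 0.165, 0.0, 0.0]
ft_force: [0.6, 0.3, -0.6]
gripper_width: 0.0439
```

```bash
python3 -c "
from h import *
s=ctrl.get_state();print(s['position'],tilt())
shot('p1',[('top',(.602,.277,.06)),('scene',(.602,.277,.06))])"
```

```text
[0.59538192 0.26975384 0.06096242] (array([0.04, 0.03]), np.float64(-71.0))
```

View pics/p1.png

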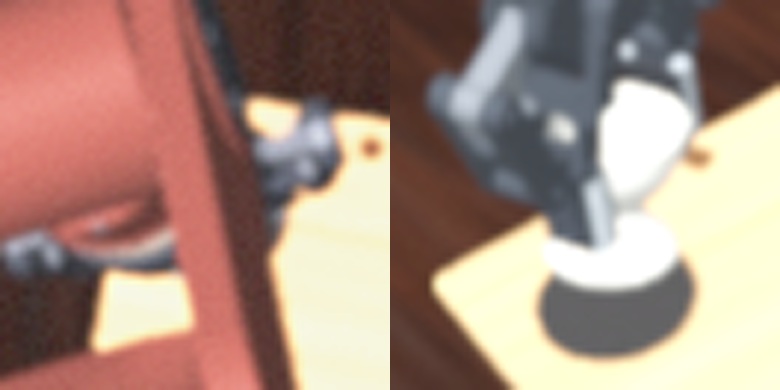

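The cup hovers about 30 mm above its disc. Its foot is at (610,248) in the crop and will come down at about (610,314), against the disc centre at (617,308). I'll lower it.

{"fn": "jog_arm", "kwargs": {"series": [0,0.1,-0.6,0,0,0,140,0,0,-0.6,0,0,0,140,0,0,-0.6,0,0,0,140,0,0,-0.5,0,0,0,140,0,0,-0.4,0,0,0,140,0,0,-0.3,0,0,0,140,0,0,-0.2,0,0,0,140,0,0,-0.2,0,0,0,140]}}

```text
clock: 7.57
position: [0.5989, 0.272, 0.0291]
tool_rot: [0.986, 0.165, 0.005, -0.0]
ft_force: [-0.5, -0.0, 10.5]
gripper_width: 0.0442
```

```bash
python3 -c "
from h import *
s=ctrl.get_state();print(s['position'],tilt(),s['ft_force'])
shot('p2',[('top',(.602,.277,.06)),('scene',(.602,.277,.04))])"
```

```text
[0.59893001 0.27196709 0.02910155] (array([-0.14,  0.53]), np.float64(-71.0)) [-0.54517876 -0.01647263 10.48166436]
```

View pics/p2.png

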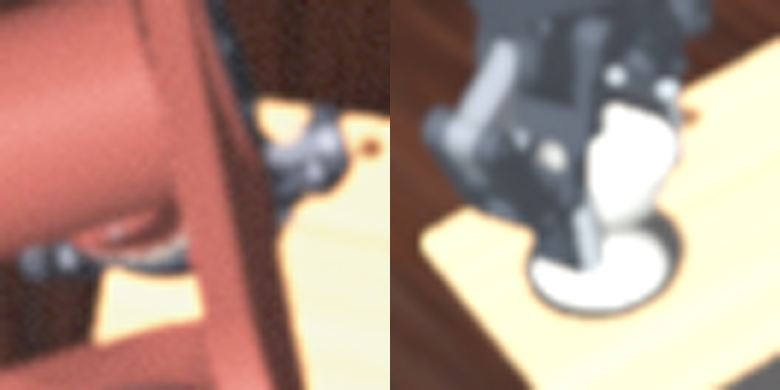

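The cup stands on its disc, touching with 10 N, foot at (600,262) against disc (605,262). I'll release and lift.

{"fn": "jog_arm", "kwargs": {"series": [0,0,0,0,0,0,100,0,0,0,0,0,0,80,0,0,0,0,0,0,40,0,0,0,0,0,0,40,0,0,1,0,0,0,40,0,0,2.5,0,0,0,40,0,0,3,0,0,0,40,0,0,3,0,0,0,40]}}

```text
clock: 8.33
position: [0.5915, 0.2694, 0.1191]
tool_rot: [0.986, 0.165, -0.004, 0.001]
ft_force: [1.2, 0.8, -0.0]
gripper_width: 0.0722
```

{"fn": "jog_arm", "kwargs": {"series": [-3.3,0,1,0,0,0,40,-3.3,0,0,0,0,0,40,-3.3,0,0,0,0,0,40,-3.3,0,0,0,0,0,40,-3.3,0,0,0,0,0,40,-3.3,0,0,0,0,0,40,-3,0,0,0,0,0,40,0,0,0,0,0,0,40]}}

```text
clock: 9.0
position: [0.3661, 0.2708, 0.149]
tool_rot: [0.987, 0.163, 0.012, -0.002]
ft_force: [-0.6, 0.3, -0.6]
gripper_width: 0.0718
```

```bash
python3 -c "
from fit import *
s=ctrl.get_state();print(s['position'],tilt(),s['gripper_width'])
SH['cup'][2]=(.001,.021)
for n in('top','scene'): print(n,fit(n,'cup',viewer.grab_frame(n)[0],.602,.277,.01))
shot('p3',[('top',(.602,.277,.03)),('scene',(.602,.277,.04))])"
```

```text
[0.36607323 0.27081129 0.14896618] (array([-0.46,  1.3 ]), np.float64(-71.2)) 0.07176742638794163
top (array([597.3, 286.4]), np.float64(0.19), np.int64(1999))
scene (array([587., 292.]), np.float64(0.3), np.int64(2418))
```

View pics/p3.png

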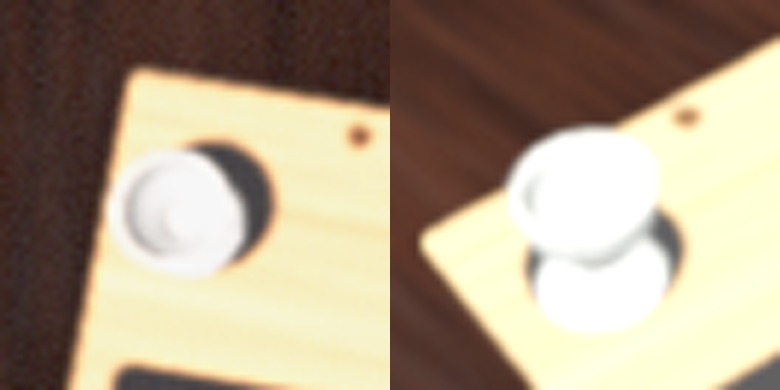

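```bash
python3 -c "
from fit import *
sc=390/66
for n,zc,obs_rim,sil,foot in(('top',.03,(178,213),(216,200),None),('scene',.04,(585-390,190),(605-390,262),(603-390,275))):
    u,v=proj(n,[[.602,.277,zc]])[0].astype(int); f=lambda a:np.array(a)/sc-.5+[u-33,v-33]
    print(n,'rim',plane(n,[f(obs_rim)],.057)[0]*1000,'sil',plane(n,[f(sil)],.01)[0]*1000, 'foot',plane(n,[f(foot)],.012)[0]*1000 if foot else '')
"
```

```text
top rim [593.61376798 281.78755619  57.        ] sil [604.51054289 275.02569053  10.        ] foot 
scene rim [592.37297287 283.85122306  57.        ] sil [599.7956538  277.12690759  10.        ] foot [594.38506026 282.20335147  12.        ]
```

The cup stands upright at about (593.5, 282.5), which is 10 mm off in board x. That's inside tolerance, but I'll correct it at the end. The bottle is next.

{"fn": "jog_arm", "kwargs": {"series": [0.5,1.1,0,-0.5,1.3,0,40,0,0,-1.5,0,0,0,40,0,0,-1.5,0,0,0,40,0,0,-1.5,0,0,0,40,0,0,-1.0,0,0,0,40,0,0,-0.5,0,0,0,40,0,0,0,0,0,0,40,0,0,0,0,0,0,40]}}

```text
clock: 9.87
position: [0.3928, 0.2856, 0.0932]
tool_rot: [0.987, 0.158, 0.01, -0.002]
ft_force: [0.8, 0.2, 0.4]
gripper_width: 0.0723
```

```bash
python3 -c "
from h import *
s=ctrl.get_state();print(s['position'],tilt())"
```

```text
[0.3928157  0.28564693 0.09320614] (array([-0.36,  1.07]), np.float64(-71.8))
```

{"fn": "jog_arm", "kwargs": {"series": [-0.6,-0.1,0,0,0,0,40,-0.6,-0.1,0,0,0,0,40,-0.6,-0.1,0,0,0,0,40,-0.4,-0.1,0,0,0,0,40,0,0,0,-0.4,1.0,0,40,0,0,0,0,0,0,40,0,0,0,0,0,0,40,0,0,0,0,0,0,40]}}

```text
clock: 10.53
position: [0.3702, 0.2823, 0.0968]
tool_rot: [0.987, 0.158, 0.003, -0.0]
ft_force: [0.4, 0.5, -0.4]
gripper_width: 0.072
```

```bash
python3 -c "
from h import *
s=ctrl.get_state();print(s['position'],tilt())"
```

```text
[0.37017987 0.28230165 0.09678687] (array([-0.09,  0.28]), np.float64(-71.8))
```

{"fn": "jog_arm", "kwargs": {"series": [-0.05,-0.05,-0.8,-0.1,0.3,0,40,-0.1,-0.08,-0.8,0,0,0,40,-0.1,-0.08,-0.8,0,0,0,40,-0.1,-0.08,-0.8,0,0,0,40,-0.1,-0.08,-0.6,0,0,0,40,0,0,-0.4,0,0,0,40,0,0,-0.2,0,0,0,40,0,0,0,0,0,0,40]}}

```text
clock: 11.2
position: [0.3642, 0.2773, 0.0464]
tool_rot: [0.987, 0.158, -0.002, 0.001]
ft_force: [0.8, 0.2, 0.8]
gripper_width: 0.0724
```

```bash
python3 -c "
from h import *
s=ctrl.get_state();print(s['position'],tilt())"
```

```text
[0.36417352 0.27731243 0.04641547] (array([ 0.12, -0.22]), np.float64(-71.8))
```

{"fn": "jog_arm", "kwargs": {"series": [0.3,0.25,-0.5,0,0,0,40,0.3,0.25,-0.7,0,0,0,40,0,0,-0.7,0,0,0,40,0,0,-0.6,0,0,0,40,0,0,-0.4,0,0,0,40,0,0,-0.2,0,0,0,40,0,0,0,0,0,0,40,0,0,0,0,0,0,40]}}

```text
clock: 11.87
position: [0.3717, 0.2834, 0.0122]
tool_rot: [0.987, 0.158, -0.001, 0.001]
ft_force: [-0.8, -0.2, -0.6]
gripper_width: 0.072
```

{"fn": "jog_arm", "kwargs": {"series": [0,0,0,0,0,0,90,0,0,0,0,0,0,120,0,0,0,0,0,0,180,0,0,0,0,0,0,180,0,0,0,0,0,0,180,0,0,0,0,0,0,180,0,0,0,0,0,0,180,0,0,0,0,0,0,180]}}

```text
clock: 12.53
position: [0.3724, 0.2838, 0.0135]
tool_rot: [0.987, 0.158, -0.0, 0.0]
ft_force: [0.1, 0.6, -0.5]
gripper_width: 0.0317
```

{"fn": "jog_arm", "kwargs": {"series": [0,0,0.5,0,0,0,180,0,0,0.8,0,0,0,180,0,0,1,0,0,0,180,0,0,1,0,0,0,180,0,0,1,0,0,0,180,0,0,1,0,0,0,180,0,0,1,0,0,0,180,0,0,0.5,0,0,0,180]}}

```text
clock: 13.2
position: [0.3719, 0.2836, 0.0887]
tool_rot: [0.987, 0.158, -0.0, 0.0]
ft_force: [0.7, -0.2, -0.2]
gripper_width: 0.0314
```

```bash
python3 -c "
from h import *
s=ctrl.get_state();print(s['position'],tilt())
shot('b1',[('top',(.37,.28,.12)),('scene',(.37,.28,.1))])"
```

```text
[0.37186904 0.28356488 0.08866205] (array([ 0.02, -0.04]), np.float64(-71.8))
```

View pics/b1.png

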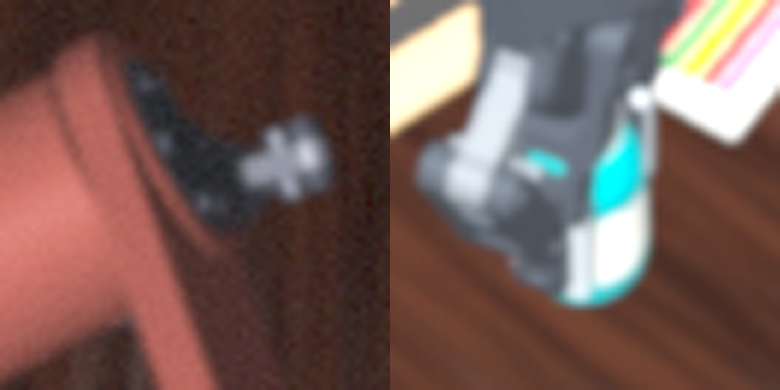

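The bottle is held well. I'll carry it to its disc.

{"fn": "jog_arm", "kwargs": {"series": [0.8,-0.4,0.3,0,0,0,180,1.8,-1.0,0,0,0,0,180,2,-1.1,0,0,0,0,180,2,-1.1,0,0,0,0,180,2,-1.1,0,0,0,0,180,2,-1.1,0,0,0,0,180,2,-1.1,0,0,0,0,180,2,-1.1,0,0,0,0,180]}}

```text
clock: 13.97
position: [0.5194, 0.198, 0.0874]
tool_rot: [0.987, 0.162, -0.005, 0.001]
ft_force: [0.8, 0.8, 0.4]
gripper_width: 0.0309
```

{"fn": "jog_arm", "kwargs": {"series": [2,-1.1,0,0,0,0,180,1.8,-1.1,0,0,0,0,180,1.4,-0.9,0,0,0,0,180,1,-0.6,0,0,0,0,180,0.6,-0.4,0,0,0,0,180,0.2,-0.1,0,0,0,0,180,0,0,0,0,0,0,180,0,0,0,0,0,0,180]}}

```text
clock: 14.63
position: [0.5957, 0.1469, 0.0819]
tool_rot: [0.987, 0.159, -0.009, 0.002]
ft_force: [0.1, -0.3, -0.2]
gripper_width: 0.0315
```

```bash
python3 -c "
from h import *
s=ctrl.get_state();print(s['position'],tilt())"
```

```text
[0.5956877  0.14690237 0.08193411] (array([ 0.34, -0.96]), np.float64(-71.7))
```

{"fn": "jog_arm", "kwargs": {"series": [-0.4,0.5,0,0.1,-0.4,0,180,-0.4,0.6,0,0.1,-0.4,0,180,-0.2,0.4,-0.4,0,0,0,180,0,0.1,-0.7,0,0,0,180,0,0,-0.8,0,0,0,180,0,0,-0.8,0,0,0,180,0,0,-0.5,0,0,0,180,0,0,0,0,0,0,180]}}

```text
clock: 15.3
position: [0.5796, 0.1681, 0.0461]
tool_rot: [0.987, 0.162, -0.002, 0.0]
ft_force: [-0.1, 0.3, -0.9]
gripper_width: 0.0318
```

```bash
python3 -c "
from h import *
s=ctrl.get_state();print(s['position'],tilt())"
```

```text
[0.57959826 0.1681367  0.04610857] (array([ 0.1 , -0.27]), np.float64(-71.4))
```

{"fn": "jog_arm", "kwargs": {"series": [0.25,-0.25,-0.2,0,-0.2,0,180,0.25,-0.25,-0.4,0,0,0,180,0,0,-0.4,0,0,0,180,0,0,-0.4,0,0,0,180,0,0,-0.3,0,0,0,180,0,0,-0.3,0,0,0,180,0,0,-0.2,0,0,0,180,0,0,-0.1,0,0,0,180]}}

```text
clock: 15.97
position: [0.5865, 0.1615, 0.0228]
tool_rot: [0.987, 0.161, -0.001, 0.001]
ft_force: [-3.5, -1.2, 7.7]
gripper_width: 0.0312
```

```bash
python3 -c "
from h import *
s=ctrl.get_state();print(s['position'],tilt())
shot('b2',[('top',(.584,.161,.05)),('scene',(.584,.161,.03))])"
```

```text
[0.58652906 0.16152039 0.02284618] (array([ 0.12, -0.12]), np.float64(-71.5))
```

View pics/b2.png

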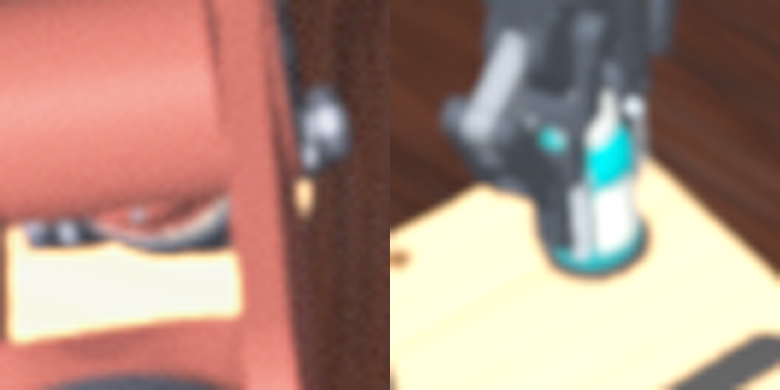

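The bottle sits on its disc (contact 7.7 N). I'll release it, lift, and go over to re-seat the cup.

{"fn": "jog_arm", "kwargs": {"series": [0,0,0,0,0,0,140,0,0,0,0,0,0,110,0,0,0,0,0,0,70,0,0,0,0,0,0,40,0,0,0,0,0,0,20,0,0,0.6,0,0,0,20,0,0,1,0,0,0,20,0,0,1,0,0,0,20]}}

```text
clock: 16.73
position: [0.5848, 0.1614, 0.0481]
tool_rot: [0.987, 0.161, -0.003, 0.001]
ft_force: [-0.4, -0.3, 0.0]
gripper_width: 0.0785
```

{"fn": "jog_arm", "kwargs": {"series": [0,0,1.2,0,0,0,20,0,0,1.4,0,0,0,20,0,0,1.4,0,0,0,20,0,0,1.4,0,0,0,20,0,0,1.4,0,0,0,20,0,0,0.6,0,0,0,20,0,0.8,0.2,0,0,0,20,0,1.2,0,0,0,0,20]}}

```text
clock: 17.4
position: [0.5893, 0.1814, 0.141]
tool_rot: [0.987, 0.16, 0.004, 0.001]
ft_force: [1.0, 0.7, -0.1]
gripper_width: 0.0789
```

{"fn": "jog_arm", "kwargs": {"series": [0.1,1.5,0,0,0,0,20,0.2,2,0,0,0,0,20,0.2,2,0,0,0,0,20,0.2,2,0,0,0,0,20,0,1.5,0,0,0,0,20,0,1,0,0,0,0,20,0,0.3,0,0,0,0,20,0,0,0,0,0,0,20]}}

```text
clock: 18.07
position: [0.5921, 0.2969, 0.137]
tool_rot: [0.987, 0.161, 0.001, 0.0]
ft_force: [-0.0, -1.6, -0.4]
gripper_width: 0.0788
```

```bash
python3 -c "
from h import *
s=ctrl.get_state();print(s['position'],tilt())"
```

```text
[0.59206709 0.29689191 0.13697176] (array([0.03, 0.17]), np.float64(-71.4))
```

{"fn": "jog_arm", "kwargs": {"series": [0.1,-0.5,-0.3,0,0,0,20,0.1,-0.7,-0.6,0,0,0,20,0,0,-0.8,0,0,0,20,0,0,-1,0,0,0,20,0,0,-1,0,0,0,20,0,0,-1,0,0,0,20,0,0,-0.7,0,0,0,20,0,0,0,0,0,0,20]}}

```text
clock: 18.73
position: [0.5928, 0.2781, 0.0751]
tool_rot: [0.987, 0.159, -0.001, 0.002]
ft_force: [-0.8, -0.1, -0.1]
gripper_width: 0.0786
```

```bash
python3 -c "
from h import *
s=ctrl.get_state();print(s['position'],tilt())
p=viewer.grab_frame('top')[0];cv2.imwrite('pics/t5.png',p[:,:,::-1])"
```

```text
[0.59283477 0.27810843 0.07511568] (array([ 0.22, -0.08]), np.float64(-71.7))
```

Descend to grasp height, then close.

{"fn": "jog_arm", "kwargs": {"series": [0.05,0.3,-0.3,0.2,-0.1,0,20,0,0.1,-0.6,0,0,0,20,0,0,-0.8,0,0,0,20,0,0,-0.8,0,0,0,20,0,0,-0.8,0,0,0,20,0,0,-0.7,0,0,0,20,0,0,-0.4,0,0,0,20,0,0,-0.1,0,0,0,20]}}

```text
clock: 19.45
position: [0.5947, 0.284, 0.0274]
tool_rot: [0.987, 0.159, 0.002, -0.0]
ft_force: [-0.7, -1.3, -0.3]
gripper_width: 0.0785
```

{"fn": "jog_arm", "kwargs": {"series": [0,0,0,0,0,0,60,0,0,0,0,0,0,80,0,0,0,0,0,0,110,0,0,0,0,0,0,140,0,0,0,0,0,0,140,0,0,0,0,0,0,140,0,0,0,0,0,0,140,0,0,0,0,0,0,140]}}

```text
clock: 20.12
position: [0.5953, 0.2841, 0.0281]
tool_rot: [0.987, 0.159, 0.003, -0.0]
ft_force: [0.1, 0.4, -0.9]
gripper_width: 0.0442
```

```bash
python3 -c "
from h import *
s=ctrl.get_state();print(s['position'],tilt())"
```

```text
[0.59529709 0.2840631  0.0280995 ] (array([-0.1,  0.3]), np.float64(-71.7))
```

{"fn": "jog_arm", "kwargs": {"series": [0,0,0.5,0,0,0,140,0,0,0.3,0,0,0,140,0.3,-0.3,0,0,0,0,140,0.3,-0.3,0,0,0,0,140,0.1,-0.1,0,0,0,0,140,0,0,0,0,0,0,140,0,0,0,0,0,0,140,0,0,0,0,0,0,140]}}

```text
clock: 20.78
position: [0.6036, 0.2759, 0.0375]
tool_rot: [0.987, 0.159, 0.003, -0.0]
ft_force: [0.6, 0.5, -0.6]
gripper_width: 0.0443
```

```bash
python3 -c "
from h import *
s=ctrl.get_state();print(s['position'],tilt(),s['ft_force'])"
```

```text
[0.603649   0.27594073 0.03746607] (array([-0.11,  0.36]), np.float64(-71.7)) [ 0.5728202   0.53627818 -0.62692912]
```

{"fn": "jog_arm", "kwargs": {"series": [0,0,-0.3,-0.1,0.3,0,140,0,0,-0.3,0,0,0,140,0,0,-0.2,0,0,0,140,0,0,-0.2,0,0,0,140,0,0,-0.1,0,0,0,140,0,0,0,0,0,0,120,0,0,0,0,0,0,100,0,0,0,0,0,0,80]}}

```text
clock: 21.45
position: [0.6047, 0.2769, 0.027]
tool_rot: [0.987, 0.159, 0.001, -0.0]
ft_force: [-0.0, -0.2, -0.1]
gripper_width: 0.0584
```

{"fn": "jog_arm", "kwargs": {"series": [0,0,0,0,0,0,40,0,0,0,0,0,0,20,0,0,0,0,0,0,20,0,0,0.6,0,0,0,20,0,0,1,0,0,0,20,0,0,1.4,0,0,0,20,0,0,1.4,0,0,0,20,0,0,1.4,0,0,0,20]}}

```text
clock: 22.12
position: [0.6008, 0.2756, 0.085]
tool_rot: [0.987, 0.159, -0.003, 0.001]
ft_force: [0.3, -0.7, 0.6]
gripper_width: 0.0784
```

{"fn": "jog_arm", "kwargs": {"series": [0,-1,1.4,0,0,0,40,0,-2,1.4,0,0,0,60,0,-2.8,1,0,0,0,80,0,-3,0,0,0,0,100,0,-3,0,0,0,0,120,0,-3,0,0,0,0,140,0,-3,0,0,0,0,140,0,-3,0,0,0,0,140]}}

```text
clock: 22.78
position: [0.6096, 0.0691, 0.1506]
tool_rot: [0.986, 0.165, 0.014, -0.001]
ft_force: [0.3, 0.2, 0.3]
gripper_width: 0.0386
```

{"fn": "jog_arm", "kwargs": {"series": [0,-2.6,0,0,0,-3,140,0,-2,0,0,0,-3,140,0,-1.5,0,0,0,-3,140,0,-1,0,0,0,0,140,0,-0.5,0,0,0,0,140,0,0,0,0,0,0,140,0,0,0,0,0,0,140,0,0,0,0,0,0,140]}}

```text
clock: 23.45
position: [0.6141, -0.017, 0.1658]
tool_rot: [0.996, 0.082, 0.023, 0.003]
ft_force: [-0.7, -0.1, 0.2]
gripper_width: 0.0383
```

```bash
python3 -c "
from h import *
s=ctrl.get_state();print(s['position'],tilt(),s['gripper_width'])
shot('p4',[('top',(.564,.226,.03)),('scene',(.58,.226,.04))],r=50)"
```

```text
[ 0.6141208  -0.01703399  0.16575149] (array([0.14, 2.71]), np.float64(-80.6)) 0.03832203124679972
```

View pics/p4.png

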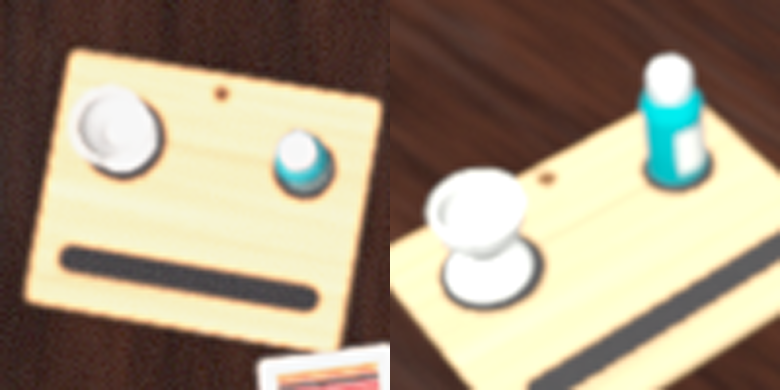

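Both now sit centred: the foot and body leave even dark rims around them. The brush is next.

{"fn": "jog_arm", "kwargs": {"series": [-0.2,0,-0.3,0,1.3,-1,140,-0.2,0,-0.8,0,1.3,0,140,0,0,-1.2,0,0,0,140,0,0,-1.4,0,0,0,140,0,0,-1.6,0,0,0,140,0,0,-1.6,0,0,0,140,0,0,-1.4,0,0,0,140,0,0,-1,0,0,0,140]}}

```text
clock: 24.22
position: [0.6088, -0.0131, 0.0627]
tool_rot: [0.997, 0.076, -0.003, 0.001]
ft_force: [0.9, -0.5, -0.2]
gripper_width: 0.0388
```

{"fn": "jog_arm", "kwargs": {"series": [0,0,-0.8,0,0,0,140,0,0,-0.6,0,0,0,140,0,0,-0.4,0,0,0,140,0,0,-0.2,0,0,0,140,0,0,0,0,0,0,140,0,0,0,0,0,0,140,0,0,0,0,0,0,140,0,0,0,0,0,0,140]}}

```text
clock: 24.88
position: [0.6057, -0.0125, 0.0357]
tool_rot: [0.997, 0.076, -0.006, 0.0]
ft_force: [0.0, 0.1, 0.3]
gripper_width: 0.0388
```

```bash
python3 -c "
from h import *
s=ctrl.get_state();print(s['position'],tilt(),s['gripper_width'])"
```

```text
[ 0.60565802 -0.01252226  0.03568965] (array([ 0.07, -0.72]), np.float64(-81.3)) 0.03876840410753067
```

{"fn": "jog_arm", "kwargs": {"series": [0.2,-0.2,-0.3,0,-0.7,0,140,0.15,-0.2,-0.5,0,0,0,140,0,0,-0.6,0,0,0,140,0,0,-0.6,0,0,0,140,0,0,-0.5,0,0,0,140,0,0,-0.4,0,0,0,140,0,0,-0.2,0,0,0,140,0,0,0,0,0,0,140]}}

```text
clock: 25.55
position: [0.611, -0.0174, 0.0032]
tool_rot: [0.997, 0.076, 0.002, 0.001]
ft_force: [0.3, 0.1, -0.0]
gripper_width: 0.0385
```

```bash
python3 -c "
from h import *
s=ctrl.get_state();print(s['position'],tilt(),s['gripper_width'])"
```

```text
[ 0.61095649 -0.01739087  0.00320403] (array([0.1 , 0.27]), np.float64(-81.3)) 0.03853601502588826
```

{"fn": "jog_arm", "kwargs": {"series": [0,0,0,0,0,0,180,0,0,0,0,0,0,210,0,0,0,0,0,0,245,0,0,0,0,0,0,245,0,0,0,0,0,0,245,0,0,0,0,0,0,245,0,0,0,0,0,0,245,0,0,0,0,0,0,245]}}

```text
clock: 26.22
position: [0.6115, -0.0172, 0.0038]
tool_rot: [0.997, 0.076, 0.003, 0.001]
ft_force: [0.1, -0.5, 0.0]
gripper_width: 0.0086
```

{"fn": "jog_arm", "kwargs": {"series": [0,0,0.4,0,0,0,245,0,0,0.8,0,0,0,245,0,0,1,0,0,0,245,0,0,1,0,0,0,245,0,0,1,0,0,0,245,0,0,1,0,0,0,245,0,0,1,0,0,0,245,0,0,0.6,0,0,0,245]}}

```text
clock: 26.88
position: [0.6111, -0.0171, 0.0791]
tool_rot: [0.997, 0.076, 0.003, 0.001]
ft_force: [-0.0, -0.5, 0.9]
gripper_width: 0.0093
```

```bash
python3 -c "
from fit import *
s=ctrl.get_state();print(s['position'],tilt(),s['gripper_width'])
shot('r1',[('top',(.61,-.017,.07)),('scene',(.61,-.017,.06))],r=50)"
```

```text
[ 0.61113817 -0.01714682  0.07906555] (array([0.11, 0.33]), np.float64(-81.3)) 0.009266834039695332
```

View pics/r1.png

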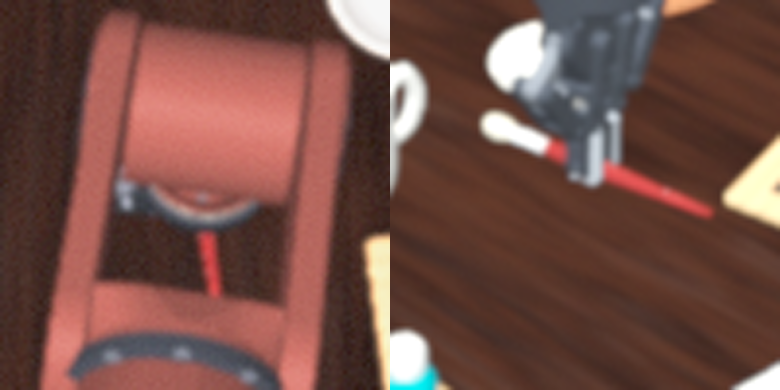

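The brush is held near its middle. I'll raise it, carry it over and turn it by 72°.

{"fn": "jog_arm", "kwargs": {"series": [-0.3,0.5,1.2,0,0,3,245,-0.6,1,1.2,0,0,5,245,-0.7,1.6,1.0,0,0,5,245,-0.7,1.8,0.5,0,0,5,245,-0.7,1.8,0,0,0,5,245,-0.7,1.8,0,0,0,5,245,-0.7,1.8,0,0,0,5,245,-0.7,1.8,0,0,0,5,245]}}

```text
clock: 27.65
position: [0.5575, 0.104, 0.1176]
tool_rot: [0.913, 0.407, 0.002, 0.001]
ft_force: [0.1, -0.8, -0.1]
gripper_width: 0.0089
```

{"fn": "jog_arm", "kwargs": {"series": [-0.7,1.8,0,0,0,5,245,-0.7,1.8,0,0,0,5,245,-0.7,1.8,0,0,0,5,245,-0.7,1.8,0,0,0,5,245,-0.6,1.5,0,0,0,5,245,-0.5,1.2,0,0,0,4,245,-0.2,0.6,0,0,0,2,245,0,0,0,0,0,0,245]}}

```text
clock: 28.32
position: [0.5076, 0.2166, 0.1126]
tool_rot: [0.76, 0.649, -0.002, -0.002]
ft_force: [-0.0, -0.3, -0.2]
gripper_width: 0.0087
```

```bash
python3 -c "
from h import *
s=ctrl.get_state();print(s['position'],tilt(),s['gripper_width'])"
```

```text
[0.50761337 0.216557   0.11257988] (array([-0.02, -0.35]), np.float64(-9.0)) 0.00873275202556863
```

{"fn": "jog_arm", "kwargs": {"series": [0.2,0.5,-0.4,0,-0.3,0,245,0.3,0.7,-0.8,0,0,0,245,0.2,0.6,-1,0,0,0,245,0,0.1,-1.2,0,0,0,245,0,0,-1.2,0,0,0,245,0,0,-1.2,0,0,0,245,0,0,-0.8,0,0,0,245,0,0,-0.2,0,0,0,245]}}

```text
clock: 28.98
position: [0.5144, 0.2351, 0.0349]
tool_rot: [0.762, 0.647, -0.002, -0.001]
ft_force: [-0.2, -0.5, -0.1]
gripper_width: 0.0086
```

```bash
python3 -c "
from h import *
s=ctrl.get_state();print(s['position'],tilt(),s['gripper_width'])"
```

```text
[0.51442081 0.23507654 0.03485893] (array([ 0.1 , -0.22]), np.float64(-9.3)) 0.008613757071298512
```

{"fn": "jog_arm", "kwargs": {"series": [0,0.1,-0.2,0.1,-0.2,0,245,0,0,-0.4,0,0,0,245,0,0,-0.4,0,0,0,245,0,0,-0.4,0,0,0,245,0,0,-0.4,0,0,0,245,0,0,-0.2,0,0,0,245,0,0,-0.2,0,0,0,245,0,0,-0.1,0,0,0,245]}}

```text
clock: 29.65
position: [0.5151, 0.2356, 0.0128]
tool_rot: [0.762, 0.647, -0.001, -0.0]
ft_force: [-0.3, -0.5, 0.9]
gripper_width: 0.0088
```

{"fn": "jog_arm", "kwargs": {"series": [0,0,0,0,0,0,220,0,0,0,0,0,0,200,0,0,0,0,0,0,180,0,0,0,0,0,0,160,0,0,0.6,0,0,0,160,0,0,1,0,0,0,160,0,0,1.5,0,0,0,160,0,0,1.5,0,0,0,160]}}

```text
clock: 30.32
position: [0.5126, 0.2348, 0.0583]
tool_rot: [0.762, 0.647, -0.004, -0.001]
ft_force: [0.6, 0.9, 0.6]
gripper_width: 0.0318
```

{"fn": "jog_arm", "kwargs": {"series": [-1,0,1.6,0,0,0,120,-1.5,0,1.6,0,0,0,100,-1.5,-1,1.2,0,0,0,70,-1.2,-2,0.5,0,0,0,70,-0.5,-2.5,0,0,0,-1.5,70,0,-2.5,0,0,0,-1.5,70,0,-2.5,0,0,0,0,70,0,-2.5,0,0,0,0,70]}}

```text
clock: 30.98
position: [0.4586, 0.1066, 0.1226]
tool_rot: [0.777, 0.629, 0.006, 0.002]
ft_force: [0.4, -0.6, 0.2]
gripper_width: 0.0622
```

{"fn": "jog_arm", "kwargs": {"series": [0,-2.5,0,0,0,0,70,0,-2.5,0,0,0,0,70,0,-2.3,0,0,0,0,70,0,-2,0,0,0,0,70,0,-1.2,0,0,0,0,70,0,-0.5,0,0,0,0,70,0,0,0,0,0,0,70,0,0,0,0,0,0,70]}}

```text
clock: 31.65
position: [0.4598, -0.0129, 0.1305]
tool_rot: [0.779, 0.627, 0.01, 0.007]
ft_force: [-0.6, -0.6, 0.2]
gripper_width: 0.0621
```

```bash
python3 -c "
from h import *
s=ctrl.get_state();print(s['position'],tilt(),s['gripper_width'])"
```

```text
[ 0.45979683 -0.01285082  0.13049641] (array([-0.09,  1.36]), np.float64(-12.3)) 0.062134287530136424
```

{"fn": "jog_arm", "kwargs": {"series": [-0.4,0,-0.4,0,0.7,0,70,-0.4,0,-0.8,0,0.6,0,70,-0.2,0,-1.2,0,0,0,70,0,0,-1.4,0,0,0,70,0,0,-1.4,0,0,0,70,0,0,-1.4,0,0,0,70,0,0,-1,0,0,0,70,0,0,-0.4,0,0,0,70]}}

```text
clock: 32.32
position: [0.4475, -0.0066, 0.0457]
tool_rot: [0.776, 0.631, -0.0, -0.002]
ft_force: [-0.3, 0.5, -0.1]
gripper_width: 0.0624
```

{"fn": "jog_arm", "kwargs": {"series": [0,0,0,0,0,0,70,0,0,0,0,0,0,70,0,0,0,0,0,0,70,0,0,0,0,0,0,70,0,0,0,0,0,0,70,0,0,0,0,0,0,70,0,0,0,0,0,0,70,0,0,0,0,0,0,70]}}

```text
clock: 32.98
position: [0.4483, -0.0057, 0.0466]
tool_rot: [0.775, 0.631, 0.0, -0.002]
ft_force: [-0.8, 0.3, -0.2]
gripper_width: 0.0621
```

```bash
python3 -c "
from h import *
s=ctrl.get_state();print(s['position'],tilt(),s['gripper_width'])"
```

```text
[ 0.44825052 -0.00569219  0.04664187] (array([-0.16, -0.11]), np.float64(-11.7)) 0.06213197719406022
```

{"fn": "jog_arm", "kwargs": {"series": [0.1,-0.2,-0.4,0,0,0,70,0,-0.2,-0.7,0,0,0,70,0,0,-0.8,0,0,0,70,0,0,-0.8,0,0,0,70,0,0,-0.6,0,0,0,70,0,0,-0.5,0,0,0,70,0,0,-0.3,0,0,0,70,0,0,0,0,0,0,70]}}

```text
clock: 33.65
position: [0.4486, -0.0103, 0.0006]
tool_rot: [0.776, 0.631, -0.0, -0.002]
ft_force: [-0.1, 0.6, 0.5]
gripper_width: 0.062
```

{"fn": "jog_arm", "kwargs": {"series": [0,0,-0.15,0,0,0,70,0,0,-0.15,0,0,0,70,0,0,-0.1,0,0,0,70,0,0,-0.1,0,0,0,70,0,0,-0.1,0,0,0,70,0,0,0,0,0,0,70,0,0,0,0,0,0,70,0,0,0,0,0,0,70]}}

```text
clock: 34.32
position: [0.4498, -0.0104, -0.0048]
tool_rot: [0.776, 0.631, 0.0, -0.001]
ft_force: [-0.2, -0.2, -0.1]
gripper_width: 0.0622
```

{"fn": "jog_arm", "kwargs": {"series": [0,0,0.1,0,0,0,80,0,0,0,0,0,0,100,0,0,0,0,0,0,120,0,0,0,0,0,0,150,0,0,0,0,0,0,150,0,0,0,0,0,0,150,0,0,0,0,0,0,150,0,0,0,0,0,0,150]}}

```text
clock: 34.98
position: [0.4515, -0.0107, -0.002]
tool_rot: [0.776, 0.631, 0.001, -0.0]
ft_force: [0.7, 0.3, 2.1]
gripper_width: 0.0452
```

{"fn": "jog_arm", "kwargs": {"series": [0,0,0.2,0,0,0,150,0,0,0.4,0,0,0,150,0,0,0.6,0,0,0,150,0,0,0.8,0,0,0,150,0,0,1,0,0,0,150,0,0,1,0,0,0,150,0,0,1,0,0,0,150,0,0,0.6,0,0,0,150]}}

```text
clock: 35.65
position: [0.4492, -0.0103, 0.058]
tool_rot: [0.776, 0.631, 0.0, -0.002]
ft_force: [0.9, -0.1, -1.0]
gripper_width: 0.0446
```

```bash
python3 -c "
from h import *
s=ctrl.get_state();print(s['position'],tilt(),s['gripper_width'])"
```

```text
[ 0.44924798 -0.01026174  0.05796919] (array([-0.17, -0.13]), np.float64(-11.7)) 0.04461814485782145
```

The tile is held (44.6 mm). I'll carry it to the small board and turn it +19.5°.

{"fn": "jog_arm", "kwargs": {"series": [0.4,-0.7,0.2,0,0,2,150,0.8,-1.4,0,0,0,2.5,150,1,-1.8,0,0,0,2.5,150,1,-1.8,0,0,0,2.5,150,1,-1.8,0,0,0,2.5,150,1,-1.8,0,0,0,2.5,150,1,-1.8,0,0,0,2.5,150,1,-1.8,0,0,0,2.5,150]}}

```text
clock: 36.32
position: [0.525, -0.1417, 0.0695]
tool_rot: [0.649, 0.761, 0.003, 0.002]
ft_force: [-0.1, 0.0, -1.4]
gripper_width: 0.0455
```

{"fn": "jog_arm", "kwargs": {"series": [0.9,-1.6,0,0,0,0,150,0.7,-1.2,0,0,0,0,150,0.5,-0.8,0,0,0,0,150,0.3,-0.4,0,0,0,0,150,0,0,0,0,0,0,150,0,0,0,0,0,0,150,0,0,0,0,0,0,150,0,0,0,0,0,0,150]}}

```text
clock: 36.98
position: [0.5526, -0.1869, 0.0744]
tool_rot: [0.65, 0.76, 0.004, 0.004]
ft_force: [-0.7, -0.2, -1.7]
gripper_width: 0.045
```

```bash
python3 -c "
from h import *
s=ctrl.get_state();print(s['position'],tilt(),s['gripper_width'])"
```

```text
[ 0.55264544 -0.18687417  0.07439982] (array([0.  , 0.66]), np.float64(9.0)) 0.04499950745254749
```

{"fn": "jog_arm", "kwargs": {"series": [-0.2,0.2,-0.4,0,0.6,-1,150,-0.1,0.2,-0.8,0,0,0,150,0,0,-1,0,0,0,150,0,0,-1,0,0,0,150,0,0,-0.8,0,0,0,150,0,0,-0.6,0,0,0,150,0,0,-0.2,0,0,0,150,0,0,0,0,0,0,150]}}

```text
clock: 37.65
position: [0.5459, -0.1786, 0.0187]
tool_rot: [0.656, 0.755, -0.001, -0.003]
ft_force: [-0.0, 0.1, -0.4]
gripper_width: 0.0449
```

```bash
python3 -c "
from h import *
s=ctrl.get_state();print(s['position'],tilt(),s['gripper_width'])"
```

```text
[ 0.54587368 -0.17857631  0.01866173] (array([-0.17, -0.33]), np.float64(8.0)) 0.04492612053786046
```

{"fn": "jog_arm", "kwargs": {"series": [0.15,-0.2,0,-0.2,-0.3,0,150,0.15,-0.2,0,0,0,0,150,0,0,-0.3,0,0,0,150,0,0,-0.3,0,0,0,150,0,0,-0.2,0,0,0,150,0,0,-0.2,0,0,0,150,0,0,-0.1,0,0,0,150,0,0,-0.1,0,0,0,150]}}

```text
clock: 38.32
position: [0.5509, -0.1844, 0.008]
tool_rot: [0.656, 0.755, -0.0, 0.002]
ft_force: [-4.3, 1.2, 11.1]
gripper_width: 0.0452
```

{"fn": "jog_arm", "kwargs": {"series": [0,0,0,0,0,0,110,0,0,0,0,0,0,90,0,0,0,0,0,0,70,0,0,0,0,0,0,60,0,0,0.6,0,0,0,60,0,0,1,0,0,0,60,0,0,1.5,0,0,0,60,0,0,1.5,0,0,0,60]}}

```text
clock: 38.98
position: [0.5484, -0.1831, 0.0537]
tool_rot: [0.656, 0.755, -0.001, -0.001]
ft_force: [0.2, -0.5, 0.3]
gripper_width: 0.0654
```

{"fn": "jog_arm", "kwargs": {"series": [-0.7,0.2,0.8,0,0,3,100,-1.2,0.3,0.3,0,0,5,120,-1.5,0.5,0,0,0,5,120,-1.7,0.5,0,0,0,5,120,-1.7,0.5,0,0,0,5,120,-1.6,0.5,0,0,0,5,120,-1.3,0.4,0,0,0,5,120,-0.8,0.3,0,0,0,5,120]}}

```text
clock: 39.65
position: [0.4487, -0.1539, 0.0798]
tool_rot: [0.36, 0.933, 0.003, 0.01]
ft_force: [-0.2, 0.0, -0.7]
gripper_width: 0.0454
```

{"fn": "jog_arm", "kwargs": {"series": [-0.3,0.1,0,0,0,2,120,0,0,0,0,0,0,120,0,0,0,0,0,0,120,0,0,0,0,0,0,120,0,0,0,0,0,0,120,0,0,0,0,0,0,120,0,0,0,0,0,0,120,0,0,0,0,0,0,120]}}

```text
clock: 40.32
position: [0.4465, -0.1534, 0.0841]
tool_rot: [0.343, 0.939, 0.003, 0.013]
ft_force: [0.1, -0.5, 0.8]
gripper_width: 0.0453
```

```bash
python3 -c "
from h import *
s=ctrl.get_state();print(s['position'],tilt(),s['gripper_width'])
p=viewer.grab_frame('scene')[0];cv2.imwrite('pics/s6.png',p[120:320,180:480,::-1])"
```

```text
[ 0.44648306 -0.15340963  0.08407016] (array([0.22, 1.48]), np.float64(49.9)) 0.045306018284899774
```

View pics/s6.png

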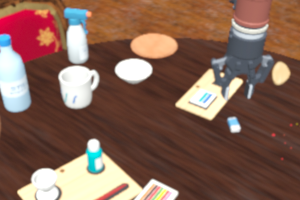

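The tile lies on its silhouette, and the eraser shows at (235,124) in the crop. I'll descend on the eraser.

{"fn": "jog_arm", "kwargs": {"series": [-0.3,0,-0.3,0.2,0.8,-2,120,-0.4,0,-0.6,0,0.7,0,120,0,0,-0.8,0,0,0,120,0,0,-0.8,0,0,0,120,0,0,-0.8,0,0,0,120,0,0,-0.6,0,0,0,120,0,0,-0.2,0,0,0,120,0,0,0,0,0,0,120]}}

```text
clock: 41.03
position: [0.4383, -0.1529, 0.0377]
tool_rot: [0.359, 0.933, -0.001, -0.002]
ft_force: [-1.0, 0.7, -0.3]
gripper_width: 0.0456
```

```bash
python3 -c "
from h import *
s=ctrl.get_state();print(s['position'],tilt(),s['gripper_width'])"
```

```text
[ 0.43834734 -0.15291449  0.03770153] (array([-0.02, -0.21]), np.float64(47.9)) 0.04561712330984204
```

{"fn": "jog_arm", "kwargs": {"series": [0.05,0,-0.4,0,-0.2,0,120,0,0,-0.6,0,0,0,120,0,0,-0.7,0,0,0,120,0,0,-0.7,0,0,0,120,0,0,-0.6,0,0,0,120,0,0,-0.3,0,0,0,120,0,0,-0.1,0,0,0,120,0,0,0,0,0,0,120]}}

```text
clock: 41.7
position: [0.439, -0.153, -0.0001]
tool_rot: [0.359, 0.933, 0.0, 0.0]
ft_force: [0.1, -0.6, 0.8]
gripper_width: 0.0454
```

{"fn": "jog_arm", "kwargs": {"series": [0,0,0,0,0,0,150,0,0,0,0,0,0,170,0,0,0,0,0,0,190,0,0,0,0,0,0,215,0,0,0,0,0,0,215,0,0,0,0,0,0,215,0,0,0,0,0,0,215,0,0,0,0,0,0,215]}}

```text
clock: 42.37
position: [0.4405, -0.1537, 0.0014]
tool_rot: [0.359, 0.933, -0.0, 0.002]
ft_force: [0.1, -0.5, 0.0]
gripper_width: 0.0188
```

{"fn": "jog_arm", "kwargs": {"series": [0,0,0.3,0,0,0,215,0,0,0.6,0,0,0,215,0,0,0.8,0,0,0,215,0,0,1,0,0,0,215,0,0,1,0,0,0,215,0,0,1,0,0,0,215,0,0,0.6,0,0,0,215,0,0,0.2,0,0,0,215]}}

```text
clock: 43.03
position: [0.4405, -0.1536, 0.0629]
tool_rot: [0.359, 0.933, -0.0, 0.002]
ft_force: [0.2, 0.3, 0.4]
gripper_width: 0.0189
```

```bash
python3 -c "
from h import *
s=ctrl.get_state();print(s['position'],tilt(),s['gripper_width'])"
```

```text
[ 0.44046143 -0.1536423   0.06287685] (array([0.11, 0.25]), np.float64(47.9)) 0.01892794040587662
```

{"fn": "jog_arm", "kwargs": {"series": [0.6,-0.6,0.2,0,0,-3,215,1.2,-1.2,0,0,0,-5,215,1.5,-1.5,0,0,0,-5,215,1.5,-1.5,0,0,0,-5,215,1.5,-1.5,0,0,0,-5,215,1.5,-1.5,0,0,0,-5,215,1.5,-1.5,0,0,0,-5,215,1.3,-1.3,0,0,0,-4,215]}}

```text
clock: 43.7
position: [0.5476, -0.2607, 0.0676]
tool_rot: [0.647, 0.762, -0.0, 0.002]
ft_force: [-0.4, 0.3, -0.3]
gripper_width: 0.0191
```

{"fn": "jog_arm", "kwargs": {"series": [0.8,-0.9,0,0,0,-2,215,0.5,-0.6,0,0,0,0,215,0.2,-0.3,0,0,0,0,215,0,0,0,0,0,0,215,0,0,0,0,0,0,215,0,0,0,0,0,0,215,0,0,0,0,0,0,215,0,0,0,0,0,0,215]}}

```text
clock: 44.37
position: [0.5637, -0.2805, 0.0677]
tool_rot: [0.661, 0.751, -0.0, 0.001]
ft_force: [0.6, -0.5, -0.5]
gripper_width: 0.0192
```

```bash
python3 -c "
from h import *
s=ctrl.get_state();print(s['position'],tilt(),s['gripper_width'])"
```

```text
[ 0.56371807 -0.2805277   0.06766757] (array([0.13, 0.09]), np.float64(7.3)) 0.01923479938862077
```

{"fn": "jog_arm", "kwargs": {"series": [0,0,-0.5,0,0,0.5,215,0,0,-0.8,0,0,0,215,0,0,-0.9,0,0,0,215,0,0,-0.9,0,0,0,215,0,0,-0.7,0,0,0,215,0,0,-0.5,0,0,0,215,0,0,-0.2,0,0,0,215,0,0,0,0,0,0,215]}}

```text
clock: 45.03
position: [0.5613, -0.2782, 0.0158]
tool_rot: [0.657, 0.754, -0.001, -0.001]
ft_force: [-0.0, -0.1, -0.4]
gripper_width: 0.019
```

{"fn": "jog_arm", "kwargs": {"series": [0,0,-0.2,0,0,0,215,0,0,-0.2,0,0,0,215,0,0,-0.2,0,0,0,215,0,0,-0.2,0,0,0,215,0,0,-0.1,0,0,0,215,0,0,-0.1,0,0,0,215,0,0,0,0,0,0,215,0,0,0,0,0,0,215]}}

```text
clock: 45.7
position: [0.5635, -0.2795, 0.0109]
tool_rot: [0.657, 0.754, -0.0, 0.0]
ft_force: [0.4, -0.3, -0.5]
gripper_width: 0.0191
```

{"fn": "jog_arm", "kwargs": {"series": [0,0,-0.05,0,0,0,195,0,0,0,0,0,0,175,0,0,0,0,0,0,150,0,0,0,0,0,0,130,0,0,0.5,0,0,0,130,0,0,0.8,0,0,0,130,0,0,1,0,0,0,130,0,0,1.5,0,0,0,130]}}

```text
clock: 46.37
position: [0.5602, -0.2776, 0.0462]
tool_rot: [0.657, 0.754, -0.001, -0.004]
ft_force: [-0.6, 0.1, -0.5]
gripper_width: 0.0418
```

{"fn": "jog_arm", "kwargs": {"series": [-0.5,-0.8,1.5,0,0,0,130,-1,-1.5,1.5,0,0,0,130,-1.5,-2,1,0,0,0,130,-1.5,-2.5,1,0,0,0,130,-1.5,-2.5,1,0,0,0,130,-1.5,-2.5,0.5,0,0,0,130,-1.5,-2.5,0,0,0,0,130,-1.5,-2,0,0,0,0,130]}}

```text
clock: 47.03
position: [0.4588, -0.445, 0.1307]
tool_rot: [0.652, 0.758, -0.001, 0.006]
ft_force: [1.5, -0.8, 0.1]
gripper_width: 0.042
```

{"fn": "jog_arm", "kwargs": {"series": [-1,-2,0,0,0,0,130,-1,-1.5,0,0,0,0,130,-0.5,-0.8,0,0,0,0,130,0,0,0,0,0,0,130,0,0,0,0,0,0,130,0,0,0,0,0,0,130,0,0,0,0,0,0,130,0,0,0,0,0,0,130]}}

```text
clock: 47.7
position: [0.4319, -0.4944, 0.1396]
tool_rot: [0.654, 0.756, -0.002, 0.011]
ft_force: [-0.3, 0.1, -0.1]
gripper_width: 0.0421
```

```bash
python3 - <<'E'
from fit import *
s=ctrl.get_state();print(s['position'],s['clock'])
t,_=viewer.grab_frame('top');c,_=viewer.grab_frame('scene')
a=cv2.resize(t[205:300,180:290,::-1],(400,345),interpolation=2);b=cv2.resize(t[215:310,365:475,::-1],(400,345),interpolation=2)
cv2.imwrite('pics/f1.png',np.hstack([a,b]))
# flat things on the boards, by colour: red handle; bright blob inside the silhouette window
x=np.array([np.cos(np.radians(-9.4)),np.sin(np.radians(-9.4))])
for n,p in(('top',t),('scene',c)):
    h=p.astype(int);red=((h[:,:,0]-h[:,:,1]>50)&(h[:,:,0]-h[:,:,2]>50))
    W=plane(n,np.argwhere(np.ones((480,640)))[:,::-1],.017).reshape(480,640,3)
    m=red&(np.linalg.norm(W[:,:,:2]-[.514,.234],axis=2)<.09);print(n,'red handle mean',np.round(W[m].mean(0)*1000,1),m.sum(),cv2.minAreaRect((W[m][:,:2]*1000).astype(np.float32)))
    for k,z,P,r in(('tile',.018,(.549,-.1827),.05),('eraser',.023,(.5624,-.2793),.04)):
        u,v=proj(n,[[*P,z]])[0].astype(int);M=((h.max(2)>120)).astype(np.uint8)
        _,L,st,_=cv2.connectedComponentsWithStats(M);l=L[v-2:v+3,u-2:u+3];l=l[l>0]
        if len(l):
            l=np.bincount(l).argmax();q=max(cv2.findContours((L==l).astype(np.uint8),0,1)[0],key=len);print(n,k,st[l][4],rect(n,q,z))
E
```

```text
[ 0.43191136 -0.49437694  0.13959038] 47.7
top red handle mean [508.5 218.   17. ] 224 ((528.379150390625, 224.74400329589844), (153.14981079101562, 117.53160858154297), 71.64862060546875)
top tile 3337 (array([ 554.1, -222.2]), array([104.6, 194.8]), 7.8)
top eraser 3337 (array([ 553.7, -221.4]), array([104.3, 194.1]), 7.8)
scene red handle mean [507.8 215.8  17. ] 250 ((501.2513732910156, 203.8919677734375), (113.13534545898438, 54.650611877441406), 51.703697204589844)
scene tile 1986 (array([ 546.3, -213.2]), array([107.1, 203.9]), 7.7)
scene eraser 1986 (array([ 542.8, -207.3]), array([106.4, 202.5]), 7.7)
```

View pics/f1.png

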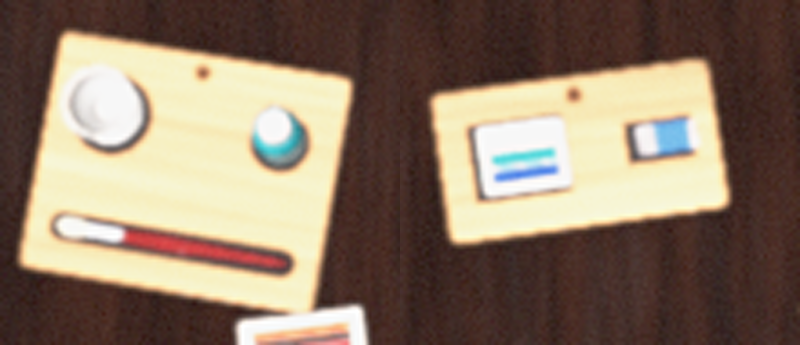

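The crops show the brush centred on its strip and the cup and bottle centred on their discs. The tile (524,158) and eraser (662,138) lie a few mm to the right on their silhouettes. One numeric check before hand-in.

```bash
python3 - <<'E'
from fit import *
t,_=viewer.grab_frame('top');c,_=viewer.grab_frame('scene')
R=lambda d:np.array([[np.cos(d),-np.sin(d)],[np.sin(d),np.cos(d)]])
ys=np.array([-13.2,96.4]);a=np.radians(7.8)
for n,p in(('top',t),('scene',c)):
    h=p.astype(int); notboard=(((h[:,:,0]-h[:,:,2])<25)&(h.max(2)>110)).astype(np.uint8)
    for k,z,P in(('tile',.018,(.549,-.1827)),('eraser',.023,(.5624,-.2793))):
        u,v=proj(n,[[*P,z]])[0].astype(int);w=np.zeros_like(notboard);w[v-20:v+21,u-20:u+21]=1
        _,L,st,_=cv2.connectedComponentsWithStats(notboard&w);l=1+np.argmax(st[1:,4])
        q=max(cv2.findContours((L==l).astype(np.uint8),0,1)[0],key=len);r=rect(n,q,z)
        print(n,k,r,'board-frame err mm',np.round(R(-a)@(r[0]-np.array(P)*1000),1))
a0=np.load('pics/top0.npz')['p']
for k,(u0,u1,v0,v1) in dict(mug=(295,345,130,178),dish=(358,408,150,200),large=(243,287,288,322)).items():
    s,_=cv2.phaseCorrelate(a0[v0:v1,u0:u1].mean(2),t[v0:v1,u0:u1].mean(2).astype(float));print(k,'shift px',np.round(s,2))
E
```

```text
top tile (array([ 549.9, -182.8]), array([48.3, 62.8]), 8.2) board-frame err mm [ 0.9 -0.2]
top eraser (array([ 562.4, -279. ]), array([24.1, 47. ]), 9.4) board-frame err mm [0.  0.3]
scene tile (array([ 546.4, -180.9]), array([51.3, 69.6]), 8.2) board-frame err mm [-2.3  2.1]
scene eraser (array([ 557.4, -276.2]), array([27.8, 61.6]), 10.8) board-frame err mm [-4.5  3.7]
mug shift px [-0.11  0.04]
dish shift px [0.11 0.05]
large shift px [0.49 0.09]
```

All within tolerance, and the robot is clear. Handing in.

```bash
python3 -c "
from workcell import ctrl
print(ctrl.sign_off())"
```

```text
the job is handed in; nothing more can be done
None
```

Both kits are made up and handed in after about 48 s of robot time. The cup, bottle and brush are on the big board; the small tile and eraser are on the small one. I grasped the cup a second time because its first placing was about 10 mm off in board x.

**Tile and eraser:** in the top camera they are within about 1 mm and 2° of their silhouettes. The scene camera disagrees, putting the tile up to 2 mm off and the eraser up to 5 mm off. The top crop also looked a few mm to one side. All of these are inside the 12 mm tolerance.

**Cup, bottle and brush:** I judged their final positions by eye only. The final picture shows the cup and bottle upright and centred on their discs and the brush lying along its strip. My automatic fits for these on the board failed (the cup fit scored under 0.3, and the brush measurement picked up something else red), so I ignored them.

**Mug, dish and large tile:** they show at most a 0.5 pixel shift (about 1 mm) since the start.

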